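# Probe the marked spot on the angled jig

### The job

Slide the red cap on the angled jig fully to its other end so that the steel test spot is uncovered, then lift the contact probe out of its stand and press its brass tip on the middle of the spot, inside the yellow ring, with the probe square to the sloping face. Press lightly, so that the sprung tip is pushed in to about half its travel and never hard against its stop, and finish while still holding the probe there in the gripper. Leave the other things on the worktop where they are.

Things in the scene. Friction and masses are not known exactly. Their poses are not given: they have to be found in the camera images.
- test_jig: fixed jig for checking surfaces: aluminium base 104 x 120 x 10 mm with a blue plate (92 x 104 x 14 mm) on two supports, its upper face sloping 15 degrees. Origin: centre of the base's underside on the worktop; z up. The face rises towards the jig's +x (it looks up and towards -x) and its centre is 50 mm above the worktop. Two low aluminium rails (standing 8.5 mm off the face, inner faces 39 mm apart) run along the jig's y and guide the red cap
- test_spot: round steel test spot, 30 mm diameter, on the sloping face of the jig, covered by the red cap at the start; marked with a yellow ring (inner diameter 14 mm, outer 21 mm) round a black dot. Origin: the centre of the spot on its surface, 23 mm towards the jig's -y from the middle of the face. z is the outward normal of the face (15 degrees from vertical), y is the jig's y
- slide_cap (a joint): travel of the red plastic cap along the rails in m: about 0 (0 to 0.006) covers the spot, 0.046 is the end stop, spot fully open. It slides towards the jig's +y; friction of about 2.5 N holds it wherever it is left. It cannot be lifted off
- cap_fin (a point): centre of the top edge of the red cap's upright grip fin. The cap is a 36 x 36 x 5 mm plate with the fin in its middle, 24 mm long across the slide direction, 10 mm thick along it (along the jig's y); the fin stands square to the sloping face, its top 38 mm above that face and 31 mm above the cap's plate. Axes parallel to those of test_spot
- probe_stand: fixed stand, base 84 x 84 mm; a 76 x 76 x 10 mm aluminium plate on four posts, top at 70 mm above the worktop, with a 25 mm hole in its middle. Origin: centre of its underside
- probe: hand-held contact probe, about 0.12 kg, standing upright in the hole of the stand, tip down. Orange square grip 22 x 22 mm with black ribs, flat sides facing its own x and y, from 5 to 75 mm above the origin, a black button on top to 79.5 mm; black flange 34 mm diameter and 5 mm thick that rests on the stand; steel nose 18 mm diameter reaching 36 mm below the origin; sprung brass tip. Origin: on the axis at the underside of the flange; z along the axis, away from the tip
- probe_tip (a point): lowest point of the round brass tip (8 mm diameter), on the probe's axis, 56 mm below the probe's origin while not pressed. It is carried by the sprung plunger
- plunger (a joint): how far the sprung tip is pushed into the probe, in m: 0 free, 0.012 bottomed. The spring needs 1.2 N to start and 0.4 N more for each mm (about 3.6 N at 6 mm, the middle of the travel; 6 N at the stop)
- tape_roll: bystander, loose: brown tape roll, 92 mm across, 48 mm high; origin at the centre of its underside
- bit_block: bystander, loose: cream block with holes for driver bits, 42 x 80 x 22 mm; origin at the centre of its underside
- caliper: bystander, loose: slide caliper lying flat, 78 x 210 x 11 mm; origin at the centre of its underside
- sample_box: bystander, loose: small hinged sample box, 84 x 110 x 40 mm; origin at the centre of its underside
- ipa_bottle: bystander, loose: blue and white plunger bottle, 65 mm diameter, 97 mm high; origin at the centre of its underside
- flux_bottle: bystander, loose: small dropper bottle, 34 mm diameter, 102 mm high; origin at the centre of its underside
There are look-alikes about, which are no part of the job. Leave any green or purple look-alike of the probe alone.

How it is judged:
By the outcome, as a careful person would: the job done as asked, in the order asked, and still so for the second after the job is handed in, while the arm keeps its last pose, push and grip.
It also fails if it takes over 56 s, if anything falls off the work surface, if the arm or the gripper's body presses on something with over 40 N, if the wrist force passes 120 N, or if a joint passes its speed limit or range.

### The arm

A 6-joint arm with a two-finger parallel gripper is mounted at the origin on a cart in front of the work surface, level with it; the furniture and walls round the work are solid. World frame = base frame: x ahead of the robot, y to its left, z up, the work surface at z = 0. Lengths are in mm, angles in rad, forces in N, time in s.
With the tool pointing down it reaches from about 275 to 1000 mm from the base axis. Payload 8.4 kg.
Tool frame: the origin (TCP) lies midway between the tips of the shut fingers; the grasp point (between the pads) lies 19 mm behind it; z points along the fingers, y is the direction in which the jaws open and shut (so a half turn about z gives the same grasp; the last joint's range is limited). The gripper opens to 85 mm and grips with 20 to 120 N. Pads are 22 mm wide; open, the fingers measure 114 mm over their backs; the gripper's body (76 mm by 85 mm) begins 54 mm behind the grasp point. The pads swing forward as they close: fully open they stand 13 mm farther back than shut.
Start: joints at [1.236, 0.353, 1.633, -0, 1.155, -0.002], TCP at [204.18, 590.71, 231.281] pointing down, gripper open.
Joint ranges: [-2.63, 2.63], [-0.92, 2.1], [0.06, 2.66], [-1.3, 4.44], [0, 2.69], [-3.02, 3.02]. Speed limits (rad/s): [2.22, 2.22, 2.79, 3.14, 3.14, 3.14].

### API

Orientations are given as [roll, pitch, yaw] about the fixed x, y, z axes, in that order (R = Rz(yaw) Ry(pitch) Rx(roll)).
In Python, from rig import * gives the robot as it stands.
- The arm moves only by the tool play_rows, never from a script. Its argument "moves" is a list of rows, each a list of 3 entries, a list of its own where there are three numbers: the shift along the tool's x, y, z in m, then the turn, a rotation vector about the tool's x, y, z in rad, then the opening in per cent of the stroke, from 0 (shut) to 100 (fully open). In form: [[[x, y, z], [rx, ry, rz], fingers], ...]. A call has 1 to 20 rows; each row shifts and turns the commanded pose from where the row before left it, along the tool's axes as they then stand; what a row does not reach is not made up. A row lasts 1/10 s, in which the tool goes at most 50 mm and 8.59 degrees, less where a joint would pass 70% of its speed; a pose out of reach is approached as far as the arm can. A call is refused whole if a number of a shift passes 0.05 or a number of a turn 0.15, either way. A call with a gripper value outside its range is refused whole. The fingers move at their own pace and stop on an object; "squeeze" is the grip in N (left out, the last holds). Time passes only in rows, so rows that do not move let the fingers close. It gives the time, the measured TCP pose, the force and the opening at its end, in the units of the state.
- sense(): the state, without advancing time (a new reading comes with each control period).
- grab_frame(name): name is "side" or "top" or "wrist"; returns a dict with "pixels" (480x640x3 uint8, red, green, blue), "intrinsics" (3x3 intrinsics, pixels), "R" (3x3) and "t" (3): a world point X has camera coordinates R X + t. Camera axes: x right, y down, z forward; pixel columns grow to the right and rows downward; lengths in mm; the calibration is good to about 2 mm. The wrist camera is an equidistant fisheye: a pixel r from the principal point sees the ray r / f radians off the axis. A picture is of the moment at which its call begins. There is no depth.
- sign_off(): hands the job in, once; it reports no verdict.
The state is a dict: "clock": time; "qpos": joint angles; "qvel": joint speeds; "joint_efforts": joint torques, N m; "eef_pos": TCP position; "tcp_rot": TCP orientation; "contact_force": force on the tool from outside, world axes, zero at the start; "wrist_torque": the same for the moment, N m; "opening": opening from 0.0 (shut) to 1.0 (fully open).
Only numpy, scipy, OpenCV 4.12 (cv2) and the standard library are available. Lean on these libraries where they do the work, as an engineer would, in place of code of your own. Each camera call takes 0.05 s, during which the arm holds its last target. There are 200 camera calls.

## Working session

There is one attempt and no reset: what is moved stays moved. The work goes in short steps, Python scripts to look and compute and a tool call to move; the robot and the scene stay as the last step left them, time stands still between calls to the robot, and variables do not carry over. Pictures are saved under pics/ and viewed, about 8 in all and at most 12, crops included, and the job is handed in when it is done.

Besides the shell and the picture viewer there is one more tool, called as a command line: name --argument value ..., lists and objects as JSON in quotes. play_rows: Moves the arm, as the interface text tells. Its arguments: {"type":"object","properties":{"moves":{"type":"array"},"squeeze":{"type":"number"}},"required":["moves"]}

```bash
mkdir -p pics; ls; python3 - <<'E'
from rig import *
import cv2,numpy as np
print(sense())
ims=[]
for n in ["side","top","wrist"]:
    f=grab_frame(n); cv2.imwrite(f"pics/{n}0.png",f["pixels"][:,:,::-1]); np.savez(f"{n}0.npz",**f)
    print(n,np.round(f["intrinsics"],1).tolist(),np.round(f["R"],4).tolist(),np.round(f["t"],1).tolist(), (-f["R"].T@f["t"]).round(0))
E
```

```text
pics
{'clock': 0.0, 'qpos': array([ 1.23557991e+00,  3.53652536e-01,  1.63412664e+00, -4.74148142e-06,
        1.15520156e+00, -2.37074354e-03]), 'qvel': array([-2.55390795e-04,  5.71151092e-05, -4.12653598e-04, -6.37737972e-04,
       -7.99199299e-04,  7.92251124e-04]), 'joint_efforts': array([ 3.07436072e-03, -6.05255270e+01, -3.42067516e+01,  2.77393847e-04,
        9.36707453e-03, -3.12384077e-05]), 'eef_pos': array([204.0373206 , 590.25699668, 230.56214702]), 'tcp_rot': array([-3.14020456e+00,  1.04439661e-06,  2.80874890e+00]), 'contact_force': array([-1.0327493 ,  0.14928458,  0.2109395 ]), 'wrist_torque': array([-0.00943127, -0.06680729,  0.00281978]), 'opening': 1.000626526223179}
side [[583.4, 0.0, 313.7], [0.0, 583.4, 242.2], [0.0, 0.0, 1.0]] [[-0.9972, -0.0742, -0.0086], [-0.0208, 0.3863, -0.9221], [0.0717, -0.9194, -0.3867]] [480.8, 183.4, 1024.3] [410. 907. 569.]
top [[571.9, 0.0, 313.5], [0.0, 571.9, 234.0], [0.0, 0.0, 1.0]] [[0.0071, -1.0, -0.0061], [-0.9916, -0.0062, -0.1289], [0.1288, 0.007, -0.9916]] [-218.2, 534.1, 1246.2] [ 371. -224. 1303.]
wrist [[371.6, 0.0, 316.3], [0.0, 371.6, 242.7], [0.0, 0.0, 1.0]] [[0.327, 0.945, -0.0001], [0.9081, -0.3142, 0.2767], [0.2615, -0.0906, -0.961]] [-623.8, -34.4, 378.0] [136. 613. 373.]
```

View pics/top0.png

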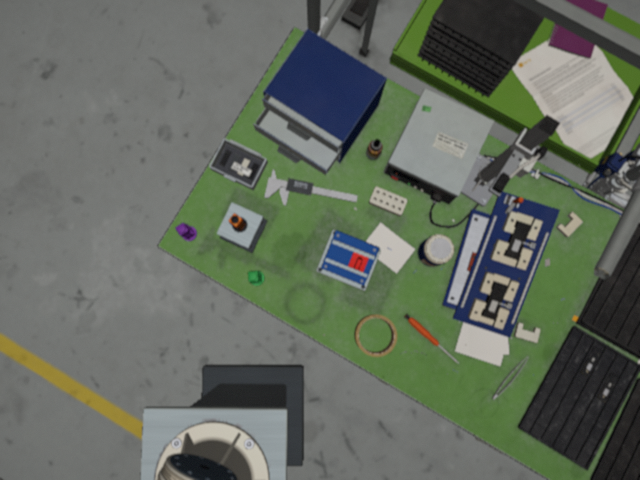

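View pics/side0.png

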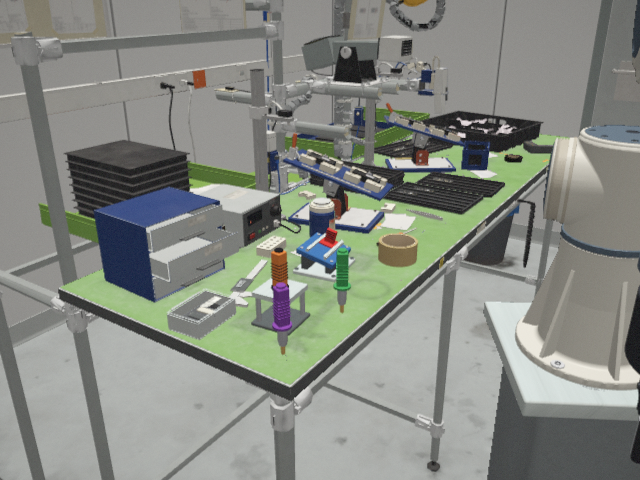

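Top: the orange probe in its stand is at (238,222), jig with red cap at (352,260), and the green and purple decoys at (254,277) and (186,232). Side: probe at (279,265) behind the purple one, cap at (330,238).

```bash
cat > h.py <<'E'
import numpy as np,cv2
from rig import *
from scipy.spatial.transform import Rotation as Ro
def get(n,save=None):
    f=grab_frame(n)
    if save: cv2.imwrite(f"pics/{save}.png",f["pixels"][:,:,::-1])
    return f
def ray(f,u,v,fish=False):
    K=f["intrinsics"]; x=(u-K[0,2])/K[0,0]; y=(v-K[1,2])/K[1,1]
    if fish:
        r=np.hypot(x,y); d=np.array([x/r*np.sin(r),y/r*np.sin(r),np.cos(r)]) if r>0 else np.array([0,0,1.])
    else: d=np.array([x,y,1.])
    return -f["R"].T@f["t"], f["R"].T@(d/np.linalg.norm(d))
def onz(f,u,v,z,fish=False):
    c,d=ray(f,u,v,fish); return c+d*(z-c[2])/d[2]
def proj(f,X,fish=False):
    p=f["R"]@np.asarray(X,float)+f["t"]; K=f["intrinsics"]
    if fish:
        rho=np.hypot(p[0],p[1]); th=np.arctan2(rho,p[2]); x,y=p[:2]/rho*th
    else: x,y=p[:2]/p[2]
    return np.array([K[0,0]*x+K[0,2],K[1,1]*y+K[1,2]])
def mask(f,kind):
    h=cv2.cvtColor(f["pixels"],cv2.COLOR_RGB2HSV); H,S,V=[h[:,:,i].astype(int) for i in range(3)]
    m={"red":((H<5)|(H>174))&(S>170)&(V>80),"orange":(H>=6)&(H<14)&(S>150)&(V>70),"blue":(H>98)&(H<116)&(S>150)&(V>60),
       "green":(H>62)&(H<85)&(S>170),"purple":(H>130)&(H<150)&(S>120),"yellow":(H>20)&(H<33)&(S>150)&(V>100)}[kind]
    return m.astype(np.uint8)
def blobs(m,amin=20):
    n,l,s,c=cv2.connectedComponentsWithStats(m); return [(s[i].tolist(),c[i].round(1).tolist(),l==i) for i in range(1,n) if s[i][4]>=amin]
E
python3 - <<'E'
from h import *
for n in ["top","side"]:
    f=dict(np.load(n+"0.npz"))
    for k in ["red","orange","blue","green","purple"]:
        for s,c,_ in blobs(mask(f,k),25): print(n,k,s,c)
    im=f["pixels"][:,:,::-1]
    a,b=(im[180:310,160:410],(160,180)) if n=="top" else (im[210:370,160:430],(160,210))
    cv2.imwrite(f"pics/{n}crop.png",cv2.resize(a,None,fx=3,fy=3,interpolation=cv2.INTER_CUBIC)) if n=="top" else cv2.imwrite(f"pics/{n}crop.png",cv2.resize(a,None,fx=2.9,fy=2.9,interpolation=cv2.INTER_CUBIC))
f=dict(np.load("top0.npz"))
for nm,u,v,z in [("probe",238,222,150),("stand",242,227,70),("jig",349,259,50),("green",254,277,110),("purple",186,232,110),("fin",358,262,85)]: print(nm,onz(f,u,v,z).round())
E
```

```text
top red [349, 254, 19, 17, 203] [357.9, 261.8]
top orange [230, 215, 13, 13, 65] [236.2, 221.5]
top orange [408, 318, 31, 28, 222] [422.5, 330.6]
top blue [267, 31, 106, 109, 5279] [323.9, 81.4]
top blue [471, 193, 39, 99, 729] [494.4, 239.3]
top blue [514, 201, 33, 20, 277] [532.5, 209.0]
top blue [454, 222, 93, 113, 545] [499.1, 298.3]
top blue [334, 231, 44, 24, 319] [355.0, 242.4]
top blue [326, 244, 26, 21, 297] [338.7, 254.1]
top blue [444, 252, 16, 54, 67] [450.6, 282.5]
top blue [365, 260, 8, 13, 50] [368.5, 266.0]
top blue [322, 262, 44, 21, 225] [343.5, 272.6]
top purple [176, 224, 20, 16, 207] [186.3, 231.4]
side red [320, 228, 17, 19, 162] [329.2, 238.7]
side orange [193, 70, 13, 18, 177] [199.1, 78.5]
side orange [292, 134, 5, 13, 44] [294.3, 140.0]
side orange [421, 151, 7, 12, 42] [424.3, 156.6]
side orange [271, 251, 16, 35, 434] [279.0, 267.0]
side blue [96, 213, 9, 10, 32] [99.6, 218.2]
side blue [118, 222, 29, 33, 203] [130.9, 236.5]
side blue [97, 224, 18, 16, 67] [103.8, 232.1]
side blue [140, 230, 6, 12, 29] [142.7, 236.0]
side blue [303, 231, 19, 17, 73] [311.7, 238.7]
side blue [107, 238, 15, 5, 25] [113.4, 240.8]
side blue [110, 244, 13, 15, 50] [116.3, 249.9]
side blue [120, 245, 10, 15, 31] [124.7, 251.6]
side blue [297, 244, 40, 24, 339] [318.5, 255.0]
side blue [126, 247, 14, 10, 33] [133.3, 250.2]
side blue [102, 250, 13, 16, 59] [107.1, 258.4]
side blue [139, 255, 10, 10, 30] [143.3, 259.1]
side blue [123, 262, 13, 9, 38] [130.4, 266.4]
side blue [107, 265, 21, 18, 96] [115.6, 273.0]
side blue [128, 270, 22, 13, 89] [137.7, 276.2]
side blue [125, 282, 11, 8, 28] [130.2, 285.6]
side blue [135, 282, 17, 15, 69] [142.1, 288.9]
side purple [273, 283, 19, 48, 723] [281.3, 307.5]
probe [544. -61. 150.]
stand [545. -59.  70.]
jig [ 479. -293.   50.]
green [434. -92. 110.]
purple [528.  54. 110.]
fin [ 469. -310.   85.]
```

View pics/topcrop.png

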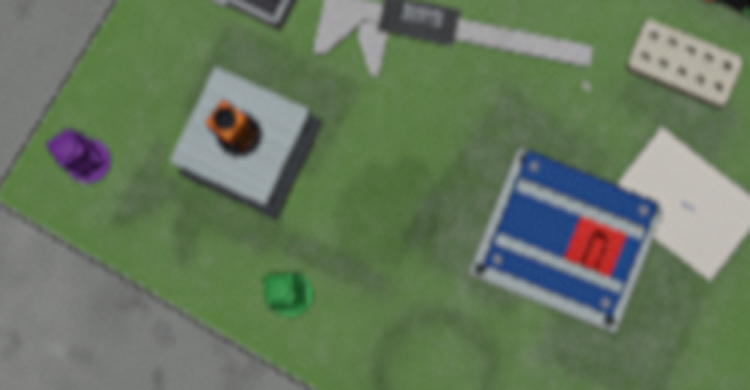

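The rails run along image (520,185)→(645,230), which gives jig y ≈ (0.34, 0.94). The tool's jaw direction already nearly matches this, so I'll fly over to the jig.

play_rows --moves '[[[-0.022,-0.033,0],[0,0,0],100],[[-0.022,-0.033,0],[0,0,0],100],[[-0.022,-0.033,0],[0,0,0],100],[[-0.022,-0.033,0],[0,0,0],100],[[-0.022,-0.033,0],[0,0,0],100],[[-0.022,-0.033,0],[0,0,0],100],[[-0.022,-0.033,0],[0,0,0],100],[[-0.022,-0.033,0],[0,0,0],100],[[-0.022,-0.033,0],[0,0,0],100],[[-0.022,-0.033,0],[0,0,0],100],[[-0.022,-0.033,0],[0,0,0],100],[[-0.022,-0.033,0],[0,0,0],100],[[-0.022,-0.033,0],[0,0,0],100],[[-0.022,-0.033,0],[0,0,0],100],[[-0.022,-0.033,0],[0,0,0],100],[[-0.022,-0.033,0],[0,0,0],100],[[-0.022,-0.033,0],[0,0,0],100],[[-0.022,-0.033,0],[0,0,0],100],[[-0.022,-0.033,0],[0,0,0],100],[[0,0,0],[0,0,0],100]]'

```text
clock: 2.15
eef_pos: [395.5, -142.2, 231.4]
tcp_rot: [-3.141, 0.002, 2.805]
contact_force: [0.2, 0.7, 0.1]
opening: 0.995
```

```bash
python3 - <<'E'
from h import *
s=sense(); print(s["clock"],s["eef_pos"],s["tcp_rot"])
f=get("wrist","w1"); np.savez("w1.npz",**f)
for k in ["red","orange","blue"]:
    for s,c,_ in blobs(mask(f,k),60): print(k,s,c)
E
```

```text
2.15 [ 395.54635076 -142.16972427  231.44601537] [-3.14054121e+00  1.55380919e-03  2.80535688e+00]
orange [29, 228, 51, 31, 541] [54.9, 243.3]
blue [0, 296, 69, 65, 407] [44.1, 315.7]
blue [160, 296, 95, 89, 3414] [223.3, 337.9]
blue [0, 316, 21, 112, 304] [8.4, 376.7]
blue [0, 369, 16, 68, 331] [5.4, 406.5]
```

View pics/w1.png

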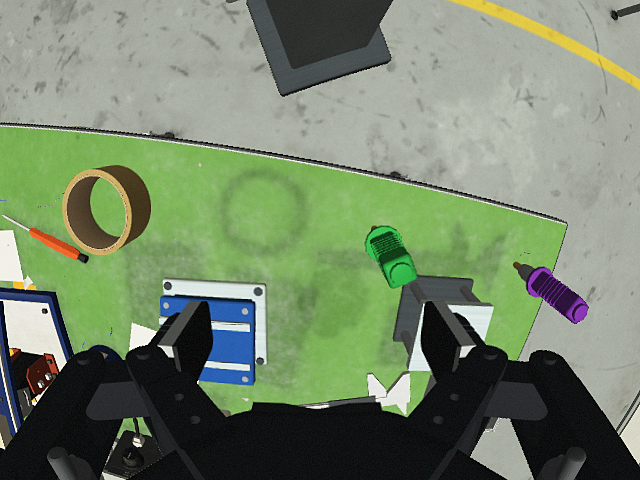

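The jig is at (215,335), with the stand at (450,320) partly hidden by the right finger. The image's right is tool +y and up is tool +x. I'll move so the jig comes under the camera.

play_rows --moves '[[[-0.02,-0.018,0],[0,0,0],100],[[-0.02,-0.018,0],[0,0,0],100],[[-0.02,-0.018,0],[0,0,0],100],[[-0.02,-0.018,0],[0,0,0],100],[[-0.02,-0.018,0],[0,0,0],100],[[-0.02,-0.018,0],[0,0,0],100],[[-0.02,-0.018,0],[0,0,0],100],[[-0.02,-0.018,0],[0,0,0],100],[[0,0,0],[0,0,0],100],[[0,0,0],[0,0,0],100]]'

```text
clock: 3.2
eef_pos: [498.4, -325.5, 230.8]
tcp_rot: [3.141, -0.002, 2.809]
contact_force: [0.1, -0.5, 0.2]
opening: 1.002
```

```bash
python3 - <<'E'
from h import *
s=sense(); print(s["clock"],s["eef_pos"],s["tcp_rot"])
f=get("wrist","w2"); np.savez("w2.npz",**f)
for k in ["red","orange","blue"]:
    for s,c,_ in blobs(mask(f,k),60): print(k,s,c)
cv2.imwrite("pics/w2c.png",cv2.resize(f["pixels"][130:380,180:480,::-1],None,fx=2.4,fy=2.4,interpolation=cv2.INTER_CUBIC))
E
```

```text
3.2 [ 498.36411236 -325.54071972  230.77608899] [ 3.14086877e+00 -1.53303387e-03  2.80908830e+00]
red [298, 167, 43, 42, 1634] [318.8, 187.4]
orange [104, 85, 68, 30, 905] [139.7, 99.3]
orange [584, 177, 18, 28, 259] [591.7, 189.0]
orange [606, 183, 8, 22, 60] [609.1, 193.0]
orange [610, 184, 9, 23, 63] [613.4, 194.1]
orange [614, 184, 26, 34, 521] [626.1, 199.4]
orange [96, 250, 17, 36, 186] [104.3, 266.3]
orange [71, 271, 9, 27, 60] [75.4, 283.7]
blue [282, 138, 118, 106, 5182] [334.8, 193.1]
blue [0, 146, 69, 237, 5037] [41.4, 257.7]
blue [66, 166, 65, 94, 702] [113.4, 201.2]
blue [339, 169, 61, 43, 2324] [369.0, 190.2]
blue [142, 247, 47, 45, 198] [172.7, 262.5]
blue [136, 311, 12, 35, 134] [142.1, 328.4]
blue [71, 342, 61, 12, 251] [101.0, 347.4]
blue [0, 407, 29, 24, 269] [13.8, 418.7]
blue [473, 458, 45, 20, 390] [497.8, 464.1]
```

View pics/w2c.png

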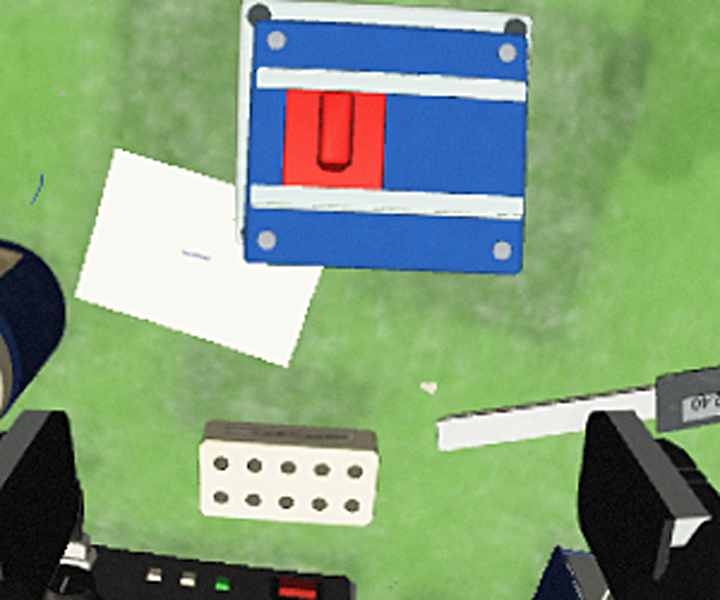

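The jig is clear. The plate corners in the crop are (253,23), (527,37), (522,274), (246,262), and the cap plate is (287,90), (386,95), (383,189), (284,185). Cap on the left means jig −y, as expected.

```bash
python3 - <<'E'
from h import *
f=dict(np.load("w2.npz"))
P=lambda x,y:(180+(x+.5)/2.4-.5,130+(y+.5)/2.4-.5)
zs=[38.1,38.1,61.9,61.9]
C=[onz(f,*P(*c),z,True) for c,z in zip([(253,23),(527,37),(522,274),(246,262)],zs)]
for i in range(4): print(C[i].round(1),np.linalg.norm(C[(i+1)%4]-C[i]).round(1))
c=np.mean(C,0); jy=(C[1]-C[0])+(C[2]-C[3]); jy/=np.linalg.norm(jy); 
a=np.arctan2(-jy[0],jy[1]); print("centre",c,"yaw",a, "tool yaw wants",np.pi+a)
jx=np.array([np.cos(a),np.sin(a),0]);jy=np.array([-np.sin(a),np.cos(a),0]);t=np.radians(15)
n=-np.sin(t)*jx+np.cos(t)*np.array([0,0,1]); ux=np.cos(t)*jx+np.sin(t)*np.array([0,0,1])
# cap corners on plane 7 above face
Q=[]
for q in [(287,90),(386,95),(383,189),(284,185)]:
    o,d=ray(f,*P(*q),True); p=o+d*(((c+7*n-o)@n)/(d@n)); Q.append(p)
    print("cap corner ux,jy",((p-c)@ux).round(1),((p-c)@jy).round(1))
# top cam check
for nm,X in [("centre",c),("cap",np.mean(Q,0))]: 
    print(nm,X.round(1),"top",proj(dict(np.load("top0.npz")),X).round(1),"side",proj(dict(np.load("side0.npz")),X).round(1))
E
```

```text
[ 422.  -328.9   38.1] 103.0
[ 459.4 -232.9   38.1] 89.5
[ 539.7 -264.4   61.9] 101.5
[ 502.2 -358.6   61.9] 88.9
centre [ 480.82245185 -296.18286135   50.        ] yaw -0.3749373739390172 tool yaw wants 2.766655279650776
cap corner ux,jy -17.9 -37.8
cap corner ux,jy -17.6 -2.3
cap corner ux,jy 16.4 -2.1
cap corner ux,jy 16.5 -37.4
centre [ 480.8 -296.2   50. ] top [350.4 258. ] side [323.8 247.9]
cap [ 471.3 -313.8   56.6] top [358.6 262.1] side [328.5 242.3]
```

```bash
cat >> h.py <<'E'
a=-0.375;c=np.array([480.8,-296.2,50.]);t=np.radians(15)
jx=np.array([np.cos(a),np.sin(a),0]);jy=np.array([-np.sin(a),np.cos(a),0])
n=-np.sin(t)*jx+np.cos(t)*np.array([0,0,1]); ux=np.cos(t)*jx+np.sin(t)*np.array([0,0,1])
RJ=np.c_[-ux,jy,-n]
def face(p): p=np.asarray(p)-c; return np.array([p@ux,p@jy,p@n]).round(2)
E
python3 - <<'E'
from h import *
s=sense(); p=s["eef_pos"]; R=Ro.from_euler("xyz",s["tcp_rot"])
print((R.inv()*Ro.from_matrix(RJ)).as_rotvec(), RJ)
for h in (70,15): print(h,(RJ.T@(c-20*jy+h*n-p)).round(1))
E
```

```text
[ 0.00632732 -0.26332618  0.04246988] [[-0.89880134  0.36627253  0.24083309]
 [ 0.3537921   0.93050762 -0.09479831]
 [-0.25881905  0.         -0.96592583]]
70 [72.7  0.7 97.8]
15 [ 72.7   0.7 152.8]
```

play_rows --moves '[[[0,0,0],[0.003,-0.132,0.021],60],[[0,0,0],[0.003,-0.132,0.021],60],[[0.0182,0,0.0245],[0,0,0],60],[[0.0182,0,0.0245],[0,0,0],60],[[0.0182,0,0.0245],[0,0,0],60],[[0.0182,0,0.0245],[0,0,0],60],[[0,0,0],[0,0,0],60],[[0,0,0],[0,0,0],60]]'

```text
clock: 4.05
eef_pos: [457.1, -309.8, 118.2]
tcp_rot: [-3.142, 0.264, 2.767]
contact_force: [0.6, -1.0, -0.3]
opening: 0.599
```

```bash
python3 - <<'E'
from h import *
s=sense(); p=s["eef_pos"]; R=Ro.from_euler("xyz",s["tcp_rot"])
print(s["clock"],face(p),(R.inv()*Ro.from_matrix(RJ)).as_rotvec(),s["opening"])
f=get("wrist"); np.savez("w3.npz",**f)
cv2.imwrite("pics/w3c.png",cv2.resize(f["pixels"][180:480,140:500,::-1],None,fx=2,fy=2))
E
```

```text
4.05 [  1.1  -21.31  70.31] [2.42491713e-05 1.82368906e-03 3.22593109e-04] 0.5990375285397241
```

View pics/w3c.png

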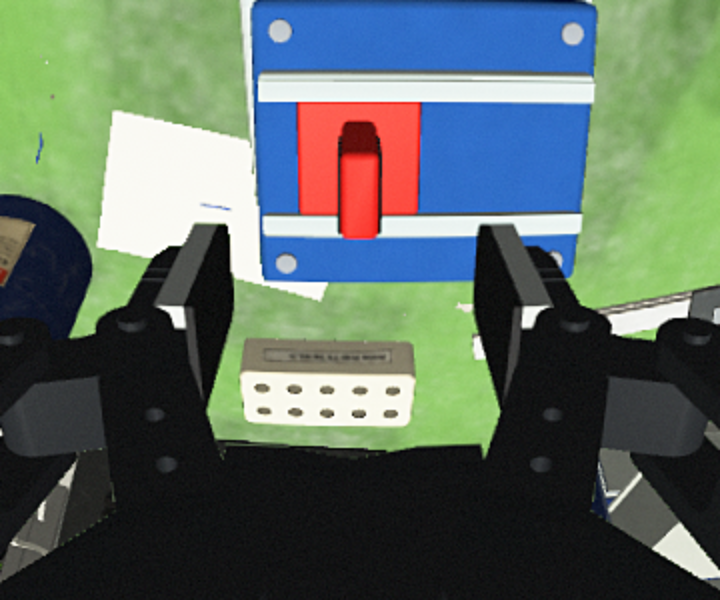

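The fin at crop (360,190) is centred between the fingers and squarely aligned. I'll descend and grip it.

play_rows --moves '[[[0,0.0007,0.014],[0,0,0],60],[[0,0,0.014],[0,0,0],60],[[0,0,0.013],[0,0,0],60],[[0,0,0.012],[0,0,0],60],[[0,0,0],[0,0,0],0],[[0,0,0],[0,0,0],0],[[0,0,0],[0,0,0],0],[[0,0,0],[0,0,0],0],[[0,0,0],[0,0,0],0],[[0,0,0],[0,0,0],0]]' --squeeze 25

```text
clock: 5.1
eef_pos: [470.1, -314.9, 66.7]
tcp_rot: [-3.141, 0.264, 2.767]
contact_force: [1.8, 0.5, -2.9]
opening: 0.109
```

```bash
python3 - <<'E'
from h import *
s=sense(); print(s["clock"],face(s["eef_pos"]),s["opening"],s["contact_force"])
E
```

```text
5.1 [  1.3  -21.31  16.89] 0.10939435134353882 [ 1.81098445  0.50201471 -2.92321605]
```

play_rows --moves '[[[0,0.01,0],[0,0,0],0],[[0,0.01,0],[0,0,0],0],[[0,0.01,0],[0,0,0],0],[[0,0.008,0],[0,0,0],0],[[0,0.004,0],[0,0,0],0],[[0,0.001,0],[0,0,0],0],[[0,0,0],[0,0,0],0],[[0,0,0],[0,0,0],0]]'

```text
clock: 5.9
eef_pos: [486.0, -274.8, 66.6]
tcp_rot: [-3.142, 0.264, 2.766]
contact_force: [2.0, 1.8, -0.4]
opening: 0.111
```

play_rows --moves '[[[0,0.001,0],[0,0,0],0],[[0,0.001,0],[0,0,0],0],[[0,0,0],[0,0,0],0]]'

```text
clock: 6.2
eef_pos: [486.6, -273.3, 66.6]
tcp_rot: [-3.141, 0.264, 2.766]
contact_force: [-2.4, -2.2, 0.2]
opening: 0.112
```

```bash
python3 - <<'E'
from h import *
s=sense(); print(s["clock"],face(s["eef_pos"]),s["opening"],s["contact_force"],s["contact_force"]@jy)
E
```

```text
6.2 [ 1.38 23.42 16.84] 0.11172460420329179 [-2.43229605 -2.15802495  0.1623479 ] -2.898941889678094
```

play_rows --moves '[[[0,0.001,0],[0,0,0],0],[[0,0,0],[0,0,0],0]]'

```text
clock: 6.4
eef_pos: [486.7, -273.1, 66.6]
tcp_rot: [-3.14, 0.265, 2.767]
contact_force: [-5.4, -8.5, -0.1]
opening: 0.109
```

play_rows --moves '[[[0,0.001,0],[0,0,0],0],[[0,0,0],[0,0,0],0]]'

```text
clock: 6.6
eef_pos: [486.8, -272.9, 66.6]
tcp_rot: [-3.139, 0.265, 2.767]
contact_force: [-9.8, -15.9, 0.6]
opening: 0.108
```

```bash
python3 - <<'E'
from h import *
s=sense(); print(s["clock"],face(s["eef_pos"]),s["opening"],s["contact_force"],s["contact_force"]@jy)
E
```

```text
6.6 [ 1.43 23.87 16.85] 0.10840431269917171 [ -9.83826855 -15.94034487   0.55079967] -18.436099905945024
```

The end stop is reached: force rose to 18 N while the cap stopped moving. Now I'll relax, open and back off to look at the spot.

play_rows --moves '[[[0,-0.002,0],[0,0,0],0],[[0,0,0],[0,0,0],50],[[0,0,0],[0,0,0],50],[[0,0,0],[0,0,0],50],[[0,0,-0.02],[0,0,0],50],[[0,0,-0.03],[0,0,0],60],[[-0.01,0,-0.04],[0,0,0],100],[[-0.02,-0.02,-0.04],[0,0,0],100],[[-0.02,-0.02,-0.03],[0,0,0],100],[[0,0,0],[0,0,0],100],[[0,0,0],[0,0,0],100]]'

```text
clock: 7.7
eef_pos: [478.2, -312.8, 234.6]
tcp_rot: [-3.141, 0.265, 2.766]
contact_force: [0.1, 0.2, -0.1]
opening: 1.0
```

```bash
python3 - <<'E'
from h import *
s=sense(); print(s["clock"],face(s["eef_pos"]),s["opening"],s["contact_force"])
f=get("wrist"); np.savez("w4.npz",**f)
for k in ["red","yellow"]:
    for b,q,_ in blobs(mask(f,k),15): print(k,b,q)
cv2.imwrite("pics/w4c.png",cv2.resize(f["pixels"][90:340,170:470,::-1],None,fx=2.5,fy=2.4))
E
```

```text
7.7 [ 51.27 -16.42 177.34] 1.0001135550728657 [ 0.14945769  0.20268697 -0.10526775]
red [342, 141, 43, 42, 1620] [363.0, 161.1]
red [163, 216, 8, 4, 19] [166.7, 217.7]
red [302, 321, 12, 4, 29] [307.2, 322.6]
red [300, 325, 15, 5, 52] [307.7, 327.3]
yellow [54, 138, 16, 11, 137] [61.6, 143.5]
yellow [74, 138, 13, 8, 73] [80.7, 141.5]
yellow [298, 149, 24, 23, 196] [309.5, 160.1]
```

View pics/w4c.png

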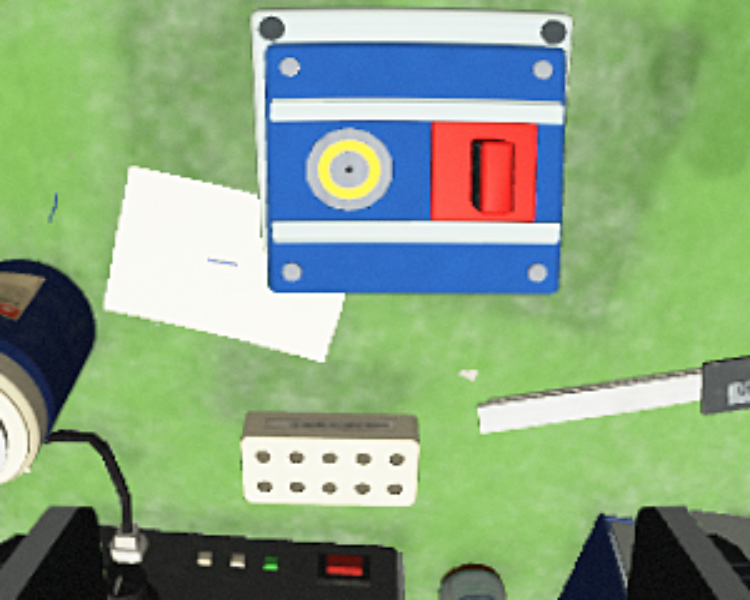

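The spot is fully uncovered (dot at crop (349,170)) and the cap is at the far end. Next I'll compute the spot position from several views.

```bash
python3 - <<'E'
from h import *
f=dict(np.load("w4.npz")); P=lambda x,y:(170+(x+.5)/2.5-.5,90+(y+.5)/2.4-.5)
def pl(f,u,v,h,fish=True):
    o,d=ray(f,u,v,fish); return o+d*(((c+h*n-o)@n)/(d@n))
for q in [(268,44),(564,47),(559,292),(268,293)]: print("corner",face(pl(f,*P(*q),0)))
print("spot",face(pl(f,309.5,160.1,0)),face(pl(f,*P(349,170),0)))
for q in [(431,123),(537,124),(535,221),(431,221)]: print("cap",face(pl(f,*P(*q),7)))
for nm in ["side","top"]:
    g=get(nm); np.savez(nm+"1.npz",**g)
    for b,q,_ in blobs(mask(g,"yellow"),4):
        S=proj(g,c-23*jy)
        if abs(np.array(q)-S).max()<25: print(nm,"yellow",b,q,"pred",S,face(pl(g,*q,0,False)))
    cv2.imwrite(f"pics/{nm}1.png",g["pixels"][:,:,::-1])
# probe estimates
f=dict(np.load("w1.npz"))
E
```

```text
corner [-46.19 -50.38  -0.  ]
corner [-46.3   50.59   0.  ]
corner [43.67 51.28  0.  ]
corner [ 44.23 -51.77   0.  ]
spot [ -0.93 -22.89   0.  ] [ -0.55 -23.06  -0.  ]
cap [-17.57   4.39   7.  ]
cap [-18.    40.19   7.  ]
cap [16.54 40.33  7.  ]
cap [16.99  4.68  7.  ]
```

play_rows --moves '[[[0,0,-0.01],[0,0.132,0],100],[[0,0,-0.005],[0,0.132,0],100],[[0.001,0.025,0],[0,0,0],100],[[0.001,0.025,0],[0,0,0],100],[[0.001,0.025,0],[0,0,0],100],[[0.001,0.025,0],[0,0,0],100],[[0.001,0.025,0],[0,0,0],100],[[0.001,0.025,0],[0,0,0],100],[[0.001,0.025,0],[0,0,0],100],[[0.001,0.025,0],[0,0,0],100],[[0.001,0.025,0],[0,0,0],100],[[0,0.022,0],[0,0,0],100],[[0,0,0],[0,0,0],100],[[0,0,0],[0,0,0],100]]'

```text
clock: 9.25
eef_pos: [556.3, -77.7, 247.2]
tcp_rot: [-3.14, -0.002, 2.768]
contact_force: [-0.1, 0.3, 0.3]
opening: 1.001
```

```bash
python3 - <<'E'
from h import *
s=sense(); print(s["clock"],s["eef_pos"],s["tcp_rot"])
f=get("wrist"); np.savez("w5.npz",**f)
for k in ["orange"]:
    for b,q,_ in blobs(mask(f,k),40): print(k,b,q)
cv2.imwrite("pics/w5c.png",cv2.resize(f["pixels"][100:340,170:470,::-1],None,fx=2.5,fy=2.5,interpolation=cv2.INTER_CUBIC))
E
```

```text
9.25 [556.30500747 -77.66530961 247.22835835] [-3.14030140e+00 -2.22228579e-03  2.76832272e+00]
orange [0, 157, 14, 15, 128] [5.2, 164.9]
orange [326, 200, 37, 40, 503] [342.6, 215.9]
```

View pics/w5c.png

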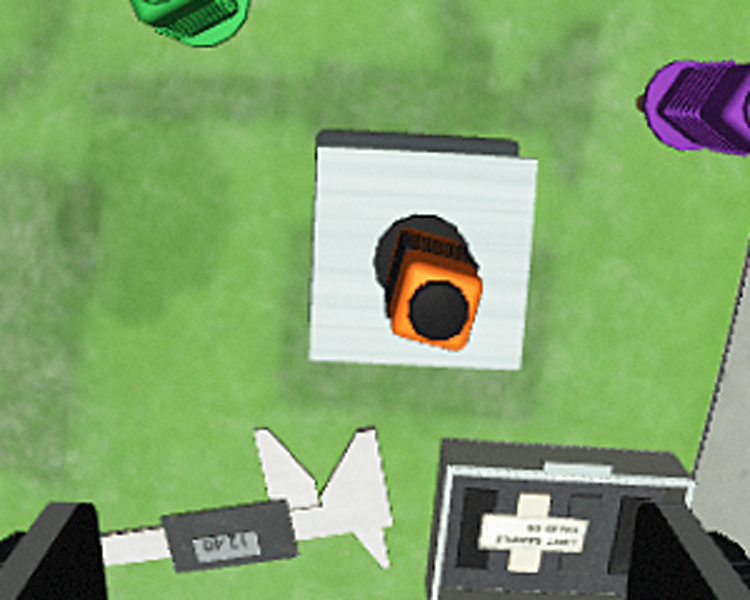

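The probe's button is at crop (438,309), and the grip's top square has corners at about (408,262), (482,281), (465,350), (392,331). That is turned roughly 14° from the tool axes.

```bash
python3 - <<'E'
from h import *
f=dict(np.load("w5.npz")); P=lambda x,y:(170+(x+.5)/2.5-.5,100+(y+.5)/2.5-.5)
Q=[onz(f,*P(*q),145,True) for q in [(408,262),(482,281),(465,350),(392,331)]]
for i in range(4):
    d=Q[(i+1)%4]-Q[i]; print(Q[i].round(1),np.linalg.norm(d).round(1),np.degrees(np.arctan2(d[1],d[0])).round(1)%90)
print("mean",np.mean(Q,0).round(1),"button",onz(f,*P(438,309),149.5,True).round(1))
S=[onz(f,*P(*q),70,True) for q in [(318,147),(537,159),(522,370),(309,360)]]
print("stand",np.mean(S,0).round(1),[np.linalg.norm(S[i]-S[i-1]).round(1) for i in range(4)])
b=onz(f,*P(438,309),149.5,True)
for nm in["top","side"]: print(nm,proj(dict(np.load(nm+"0.npz")),b).round(1))
s=sense();R=Ro.from_euler("xyz",s["tcp_rot"]).as_matrix();print("y dir",np.degrees(np.arctan2(R[1,1],R[0,1]))%90)
E
```

```text
[534.3 -58.  145. ] 20.7 54.3
[546.4 -41.2 145. ] 19.7 56.6
[562.8 -52.  145. ] 20.8 53.7
[550.5 -68.8 145. ] 19.5 56.30000000000001
mean [548.5 -55.  145. ] button [548.2 -54.9 149.5]
stand [549.3 -54.8  70. ] [np.float64(75.8), np.float64(75.6), np.float64(76.1), np.float64(77.1)]
top [235. 220.]
side [278.8 249.3]
y dir 68.55763791618139
```

play_rows --moves '[[[0,0,0],[0,0,0.117],60],[[0,0,0],[0,0,0.117],60],[[0.0097,0.0071,0.02],[0,0,0],60],[[0.0097,0.0071,0.02],[0,0,0],60],[[0,0,0.02],[0,0,0],60],[[0,0,0],[0,0,0],60],[[0,0,0],[0,0,0],60]]'

```text
clock: 10.0
eef_pos: [549.0, -56.2, 188.5]
tcp_rot: [-3.141, -0.001, 2.532]
contact_force: [0.2, -0.1, 0.5]
opening: 0.599
```

```bash
python3 - <<'E'
from h import *
s=sense(); print(s["clock"],s["eef_pos"],s["tcp_rot"],s["opening"])
f=get("wrist"); np.savez("w6.npz",**f)
cv2.imwrite("pics/w6c.png",cv2.resize(f["pixels"][180:480,140:500,::-1],None,fx=2,fy=2))
E
```

```text
10.0 [549.00227266 -56.24459438 188.51962147] [-3.14057271e+00 -5.57630124e-04  2.53176745e+00] 0.5985824281311487
```

View pics/w6c.png

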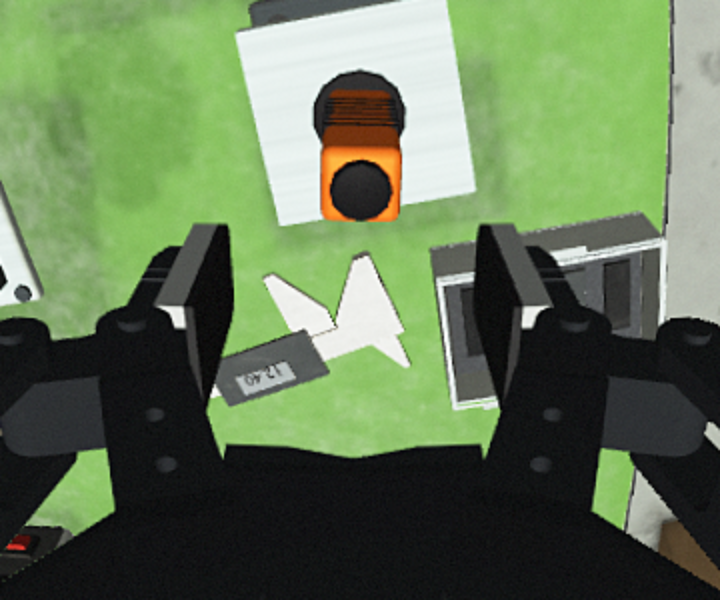

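The grip is square to the jaws and centred, with the button at crop (360,190). Now descend and grip.

play_rows --moves '[[[0.001,0.0007,0.018],[0,0,0],60],[[0,0,0.02],[0,0,0],60],[[0,0,0.02],[0,0,0],60],[[0,0,0.02],[0,0,0],60],[[0,0,0.014],[0,0,0],60],[[0,0,0],[0,0,0],60],[[0,0,0],[0,0,0],0],[[0,0,0],[0,0,0],0],[[0,0,0],[0,0,0],0],[[0,0,0],[0,0,0],0],[[0,0,0],[0,0,0],0],[[0,0,0],[0,0,0],0],[[0,0,0],[0,0,0],0]]' --squeeze 50

```text
clock: 11.35
eef_pos: [549.8, -54.5, 97.7]
tcp_rot: [3.141, 0.002, 2.533]
contact_force: [-0.1, 0.3, 6.2]
opening: 0.252
```

```bash
python3 - <<'E'
from h import *
s=sense(); print(s["clock"],s["eef_pos"],s["tcp_rot"],s["opening"],s["contact_force"],s["wrist_torque"])
E
```

```text
11.35 [549.79322228 -54.54109625  97.72438645] [3.14102427e+00 2.06338944e-03 2.53257774e+00] 0.2520000540312761 [-0.12008764  0.27847575  6.1607428 ] [-0.09257834  0.14668647 -0.02280686]
```

play_rows --moves '[[[0,0,-0.005],[0,0,0],0],[[0,0,-0.01],[0,0,0],0],[[0,0,-0.02],[0,0,0],0],[[0,0,-0.02],[0,0,0],0],[[0,0,-0.02],[0,0,0],0],[[0,0,-0.02],[0,0,0],0],[[0,0,-0.015],[0,0,0],0],[[0,0,0],[0,0,0],0],[[0,0,0],[0,0,0],0]]'

```text
clock: 12.25
eef_pos: [548.8, -54.4, 206.7]
tcp_rot: [-3.141, 0.001, 2.532]
contact_force: [0.6, 0.3, -1.7]
opening: 0.252
```

```bash
python3 - <<'E'
from h import *
s=sense(); print(s["clock"],s["eef_pos"],s["tcp_rot"],s["opening"],s["contact_force"],s["wrist_torque"])
for nm in ("side","wrist"):
    f=get(nm); np.savez(nm+"7.npz",**f)
    if nm=="side": 
        im=f["pixels"][150:330,190:390,::-1]; cv2.imwrite("pics/s7.png",cv2.resize(im,None,fx=3.3,fy=3.3,interpolation=cv2.INTER_CUBIC))
        R=Ro.from_euler("xyz",s["tcp_rot"]).as_matrix()
        for d in (0,27.7,45,63.7,83.7): print(d,proj(f,s["eef_pos"]+d*R[:,2]).round(1), ((proj(f,s["eef_pos"]+d*R[:,2])-[190,150])*3.3).round())
# plan
p=s["eef_pos"]; R=Ro.from_euler("xyz",s["tcp_rot"])
tz=-n; q,_=np.linalg.qr(np.eye(3)); 
v=R.inv().apply(-n); ax=np.cross([0,0,1],v); ang=np.arcsin(np.linalg.norm(ax)); rv=ax/np.linalg.norm(ax)*ang; print("turn",rv.round(4))
R2=R*Ro.from_rotvec(rv)
spot=c-0.8*ux-22.8*jy
for h in (40,10): print(h,R2.inv().apply(spot+n*(83.7+h)-p).round(1), (spot+n*(83.7+h)).round(1))
E
```

```text
12.25 [548.76604626 -54.3577397  206.70495631] [-3.14144381e+00  6.08373269e-04  2.53249849e+00] 0.251510146918843 [ 0.61707309  0.26987479 -1.66189243] [0.03791193 0.02485793 0.01227335]
0 [277.5 219.8] [289. 230.]
27.7 [278.  234.3] [290. 278.]
45 [278.3 243.2] [291. 308.]
63.7 [278.6 252.7] [292. 339.]
83.7 [278.9 262.7] [294. 372.]
turn [-0.0609 -0.2541  0.    ]
40 [ -46.8 -269.2   34.2] [ 441.9 -305.4  169.3]
10 [ -46.8 -269.2   64.2] [ 449.2 -308.2  140.3]
```

View pics/s7.png

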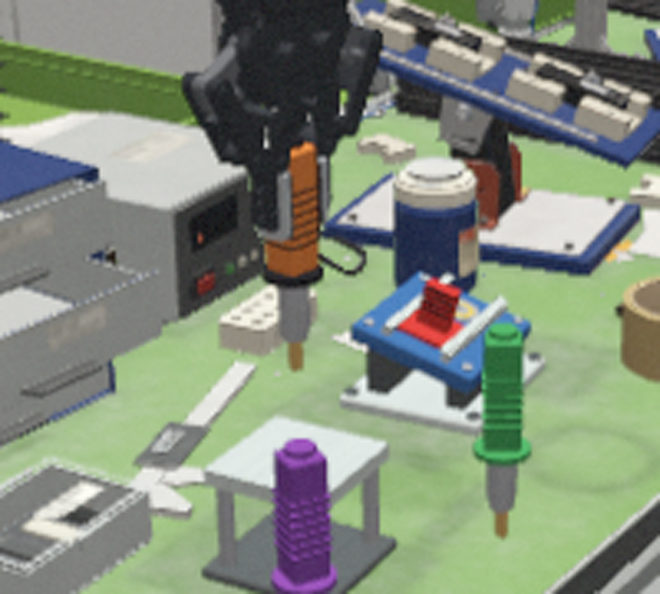

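The probe is held straight. Its tip at crop (296,370) is where predicted, (294,372). Next: tilt and carry it over the spot.

play_rows --moves '[[[0,0,0],[-0.0203,-0.0847,0],0],[[0,0,0],[-0.0203,-0.0847,0],0],[[0,0,0],[-0.0203,-0.0847,0],0],[[-0.0025,-0.015,0],[0,0,0],0],[[-0.004,-0.024,0],[0,0,0],0],[[-0.005,-0.028,0],[0,0,0],0],[[-0.005,-0.028,0],[0,0,0],0],[[-0.005,-0.028,0],[0,0,0],0],[[-0.005,-0.028,0],[0,0,0],0],[[-0.005,-0.028,0],[0,0,0],0],[[-0.005,-0.028,0],[0,0,0],0],[[-0.005,-0.028,0],[0,0,0],0],[[-0.0035,-0.021,0],[0,0,0],0],[[-0.0015,-0.01,0],[0,0,0],0],[[0,-0.003,0.017],[0,0,0],0],[[0,0,0.017],[0,0,0],0],[[0,0,0],[0,0,0],0],[[0,0,0],[0,0,0],0]]'

```text
clock: 14.15
eef_pos: [441.6, -304.4, 168.8]
tcp_rot: [3.08, 0.252, 2.525]
contact_force: [0.0, 0.4, -1.7]
opening: 0.248
```

```bash
cat >> h.py <<'E'
spot=c-0.8*ux-22.8*jy; L=83.7
def plan():
    s=sense(); p=s["eef_pos"]; R=Ro.from_euler("xyz",s["tcp_rot"]); A=R.as_matrix()
    v=R.inv().apply(-n); ax=np.cross([0,0,1],v)
    tip=p+L*A[:,2]
    print("clk",s["clock"],"turn",ax.round(4),"tip rel spot (ux,jy,n)",(face(tip)-face(spot)).round(2),"shift tool",R.inv().apply(spot-tip).round(2),"F.n",(s["contact_force"]@n).round(2),s["contact_force"].round(2),s["opening"].round(3))
    return s,tip
E
python3 - <<'E'
from h import *
s,tip=plan()
for nm in ("side","wrist","top"):
    f=get(nm); np.savez(nm+"8.npz",**f); print(nm,"tip",proj(f,tip,nm=="wrist").round(1),"spot",proj(f,spot,nm=="wrist").round(1))
    k=f["pixels"][:,:,::-1]
    if nm=="side": a=k[170:290,270:390]
    if nm=="wrist": b=k[130:370,200:440]
cv2.imwrite("pics/v8.png",np.hstack([cv2.resize(a,(400,400),interpolation=cv2.INTER_CUBIC),cv2.resize(b,(400,400),interpolation=cv2.INTER_CUBIC)]))
E
```

```text
Traceback (most recent call last):
  File "h.py", line 39, in plan
    print("clk",s["clock"],"turn",ax.round(4),"tip rel spot (ux,jy,n)",(face(tip)-face(spot)).round(2),"shift tool",R.inv().apply(spot-tip).round(2),"F.n",(s["contact_force"]@n).round(2),s["contact_force"].round(2),s["opening"].round(3))
                                                                                                                                                                                                                       ^^^^^^^^^^^^^^^^^^
AttributeError: 'float' object has no attribute 'round'
```

```bash
sed -i 's/s\["opening"\].round(3)/round(s["opening"],3)/' h.py
python3 - <<'E'
from h import *
s,tip=plan()
for nm in ("side","wrist","top"):
    f=get(nm); np.savez(nm+"8.npz",**f); print(nm,"tip",proj(f,tip,nm=="wrist").round(1),"spot",proj(f,spot,nm=="wrist").round(1))
    k=f["pixels"][:,:,::-1]
    if nm=="side": a=k[170:290,270:390]
    if nm=="wrist": b=k[130:370,200:440]
cv2.imwrite("pics/v8.png",np.hstack([cv2.resize(a,(400,400),interpolation=cv2.INTER_CUBIC),cv2.resize(b,(400,400),interpolation=cv2.INTER_CUBIC)]))
E
```

```text
clk 14.15 turn [ 0.     -0.0022  0.    ] tip rel spot (ux,jy,n) [-0.96  0.87 39.71] shift tool [-1.22 -0.63 39.71] F.n -1.64 [ 0.04  0.35 -1.73] 0.248
side tip [332.8 229.8] spot [328.4 244.5]
wrist tip [317.8 250.7] spot [316.7 236.3]
top tip [359.  265.5] spot [359.9 262.2]
```

View pics/v8.png

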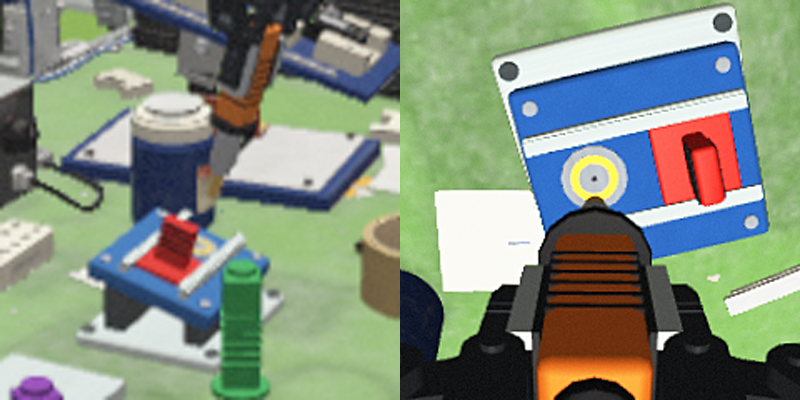

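The wrist view shows the tip at about (317.6,250) and the dot at (316.4,236.8), both within 1 px of prediction. I'll approach to a gap of about 6 mm.

play_rows --moves '[[[-0.0012,-0.0006,0.01],[0,-0.002,0],0],[[0,0,0.01],[0,0,0],0],[[0,0,0.008],[0,0,0],0],[[0,0,0.006],[0,0,0],0],[[0,0,0],[0,0,0],0],[[0,0,0],[0,0,0],0],[[0,0,0],[0,0,0],0]]'

```text
clock: 15.0
eef_pos: [450.8, -309.6, 136.9]
tcp_rot: [3.08, 0.256, 2.525]
contact_force: [0.3, 0.0, -0.6]
opening: 0.251
```

```bash
python3 - <<'E'
from h import *
s,tip=plan()
f=get("wrist"); np.savez("w9.npz",**f); print("tip",proj(f,tip,True).round(1),"spot",proj(f,spot,True).round(1))
b=[q for q in blobs(mask(f,"yellow"),15) if 280<q[1][0]<350]; print([x[:2] for x in b])
cv2.imwrite("pics/w9.png",cv2.resize(f["pixels"][190:290,260:380,::-1],None,fx=5,fy=5,interpolation=cv2.INTER_CUBIC))
E
```

```text
clk 15.0 turn [-0.0002  0.0019  0.    ] tip rel spot (ux,jy,n) [ 1.21 -0.69  6.22] shift tool [1.35 0.39 6.22] F.n -0.65 [ 0.28  0.03 -0.61] 0.251
tip [317.8 252. ] spot [318.3 247.2]
[([303, 233, 31, 24, 254], [318.1, 243.0])]
```

play_rows --moves '[[[0.0007,0.0002,0.003],[0,0.001,0],0],[[0,0,0.002],[0,0,0],0],[[0,0,0],[0,0,0],0],[[0,0,0],[0,0,0],0]]'

```text
clock: 15.45
eef_pos: [451.4, -309.4, 131.7]
tcp_rot: [3.08, 0.255, 2.525]
contact_force: [0.6, 0.3, -0.9]
opening: 0.251
```

```bash
python3 -c "
from h import *
plan()"
```

```text
clk 15.45 turn [-0.0002  0.0005  0.    ] tip rel spot (ux,jy,n) [ 0.26 -0.26  1.02] shift tool [0.31 0.19 1.02] F.n -0.98 [ 0.63  0.28 -0.88] 0.251
```

play_rows --moves '[[[0,0,0.001],[0,0,0],0],[[0,0,0.001],[0,0,0],0],[[0,0,0],[0,0,0],0],[[0,0,0],[0,0,0],0]]'

```text
clock: 15.85
eef_pos: [452.0, -309.6, 129.8]
tcp_rot: [3.08, 0.255, 2.525]
contact_force: [-0.9, 0.5, 1.3]
opening: 0.248
```

```bash
python3 -c "
from h import *
plan()"
```

```text
clk 15.85 turn [-0.0002  0.0006  0.    ] tip rel spot (ux,jy,n) [ 0.31 -0.23 -0.92] shift tool [ 0.36  0.15 -0.92] F.n 1.56 [-0.91  0.46  1.35] 0.248
```

play_rows --moves '[[[0,0,0.001],[0,0,0],0],[[0,0,0.001],[0,0,0],0],[[0,0,0],[0,0,0],0],[[0,0,0],[0,0,0],0]]'

```text
clock: 16.25
eef_pos: [452.4, -309.8, 127.8]
tcp_rot: [3.08, 0.255, 2.525]
contact_force: [-0.8, -0.1, 1.1]
opening: 0.256
```

```bash
python3 -c "
from h import *
plan()"
```

```text
clk 16.25 turn [-0.0002  0.0006  0.    ] tip rel spot (ux,jy,n) [ 0.28 -0.25 -2.96] shift tool [ 0.33  0.18 -2.96] F.n 1.29 [-0.84 -0.09  1.13] 0.256
```

Contact has been made. The force reading is noisy, so I'll average it over several samples (each camera call gives a fresh reading).

```bash
cat > avg.py <<'E'
from h import *
F=[];N=[]
for i in range(14):
    grab_frame("top"); s=sense(); R=Ro.from_euler("xyz",s["tcp_rot"]).as_matrix()
    F.append(s["contact_force"]@n); N.append(np.r_[face(s["eef_pos"]+L*R[:,2])-face(spot),R.T@-n])
print(s["clock"],"F.n",np.mean(F).round(2),"+-",(np.std(F)/14**.5).round(2),"tip",np.mean(N,0).round(3))
E
python3 avg.py
```

```text
16.95 F.n 1.67 +- 0.16 tip [ 2.950e-01 -2.600e-01 -2.932e+00  1.000e-03  0.000e+00  1.000e+00]
```

play_rows --moves '[[[0.0003,0.0002,0.001],[0,0,0],0],[[0,0,0.001],[0,0,0],0],[[0,0,0],[0,0,0],0]]'

```text
clock: 17.25
eef_pos: [452.9, -309.8, 125.8]
tcp_rot: [3.08, 0.255, 2.525]
contact_force: [-1.1, -0.3, 2.3]
opening: 0.25
```

```bash
python3 avg.py
```

```text
17.95 F.n 2.55 +- 0.14 tip [ 1.590e-01 -5.900e-02 -4.914e+00  1.000e-03  0.000e+00  1.000e+00]
```

Plunger estimates are about 6.2 mm by force (2.55 + 1.14 N of probe weight) and 5–6 mm by geometry, which is mid-travel. One last picture to check.

```bash
python3 - <<'E'
from h import *
g=get("wrist"); s=get("side"); print("spot",proj(g,spot,True).round(1))
a=g["pixels"][180:300,250:370,::-1]; b=s["pixels"][190:290,280:380,::-1]
cv2.imwrite("pics/fin.png",np.hstack([cv2.resize(x,(400,400),interpolation=cv2.INTER_CUBIC) for x in (a,b)]))
E
```

```text
spot [317.8 254.2]
```

View pics/fin.png

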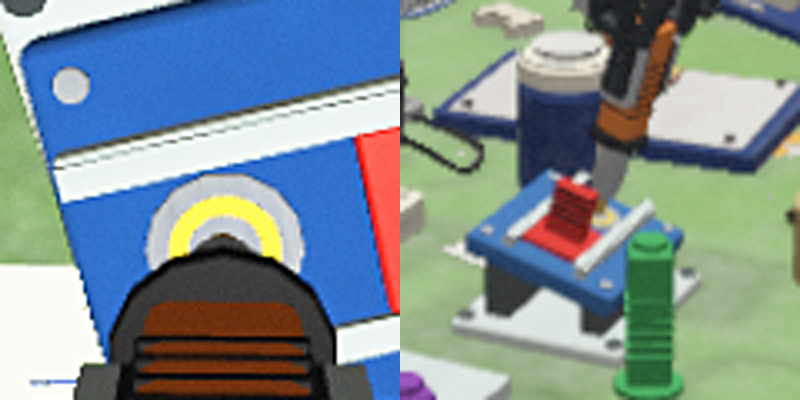

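The wrist view shows the tip centred sideways on the disc (x≈225 against 226). Its front edge at y≈235 fits a rounded 8 mm tip standing on the centre (expected about 236). The cap is fully open in the side view, so I'll hand in.

```bash
python3 -c "
from rig import *
print(sign_off()); print(sense()['clock'])"
```

```text
the job is handed in; nothing more can be done
None
the job is handed in; nothing more can be done
```

I slid the red cap to its end stop, lifted the orange probe out of its stand, and pressed its tip on the middle of the test spot. I handed the job in at about 18 s, still holding the probe there.

Last checks:
- **Cap:** it stopped against the end stop, with the force rising to about 18 N. The later wrist view put it about 45.5 mm along its 46 mm travel, with the spot fully clear.
- **Position and squareness:** the tip was within about 0.2 mm of the measured spot centre, but the camera calibration is only good to about 2 mm. The tool axis was within about 0.001 rad of the face normal. The final wrist picture agreed with the tip being on the centre.
- **Press depth:** force gave about 3.7 N, or 6.2 mm in. Geometry gave about 5 to 6 mm. The two differ by up to about 1 mm because the force reading is noisy, but both are near the middle of the travel and well short of the 12 mm stop.
- **Everything else:** the arm did not go down near the bystanders or the green and purple look-alikes, and I saw no sign of contact. I did not measure them again at the end.

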